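# Roll two dowels onto the setting-out line

### The job

On the white setting-out board, roll the thick dark dowel sideways onto the red line by pushing its top with the fingertips, so that it lies still along the line, centred over it; then do the same with the thinner pale dowel, so that both lie on the line one behind the other, ready for marking. Roll them, do not drag them, never pick them up, and leave everything else where it is.

Things in the scene. Friction and masses are not known exactly. Their poses are not given: they have to be found in the camera images.
- board: fixed white setting-out board, 300 (x) x 400 (y) mm, 18 mm thick, flat top 18 mm above the bench. Origin: centre of its underside, z up. The red line runs along its x axis through its middle, pointing roughly away from the robot (within 15 degrees). Wooden battens 12 mm wide and 10 mm high run along its two edges at y = -194 and +194 mm.
- line (a point): midpoint of the red line on the board's upper face: a painted stripe 296 mm long (along x) and 6 mm wide, flat. x along the line, y across it, z up (same axes as the board).
- dark_dowel: loose dark walnut dowel, plain cylinder 32 mm in diameter, 100 mm long, 43 to 84 g, with a pale stripe. Starts on the board 50 to 75 mm to either side of the line, parallel to it within 4 degrees. Origin: on its axis at mid length; x along the axis; y and z turn as it rolls. Under fingertips pressing lightly on its top it rolls by half their travel, so they run ahead and it takes a few strokes; let go, it stops.
- pale_dowel: loose pale beech dowel, plain cylinder 26 mm in diameter, 100 mm long, 30 to 54 g, with a dark stripe. Starts and rolls as the dark one, on either side of the line. One dowel lies in the board's half nearer the robot, the other in the farther half (middles about 140 mm apart along the line). Origin: on its axis at mid length; x along the axis; y and z turn as it rolls.
- ruler: small loose aluminium ruler, 110 x 20 x 5 mm, lying flat on the board across the line from one dowel or beside one, 50 to 75 mm from the line. Origin: centre of its underside. To be left alone.
- pencil: loose flat green carpenter's pencil, 112 x 14 x 8 mm, lying on the board 50 to 75 mm from the line. Origin: near the centre of its underside. To be left alone.
- mallet: wooden carver's mallet standing on its head to the robot's left of the board, head 104 mm across, handle up, 247 mm tall. Origin: centre of its underside. To be left alone.
- glue: white glue bottle with a red cap, 60 mm across, 160 mm tall, standing to the right of the board. Origin: centre of its underside. To be left alone.
- tape: yellow roll of tape lying flat to the right of the board, 100 mm across, 25 mm high. Origin: centre of its underside. To be left alone.
- gouge: carving gouge with a pale wooden handle, lying to the left of the board, about 265 mm long, 26 mm high. Origin: under its middle. To be left alone.
- carving: small carved wooden fish on a block, 120 x 75 x 43 mm, to the right of the board. Origin: centre of its underside. To be left alone.
Not all that is in view belongs to the job. Of the things that look like the dark_dowel, the middle-sized one is meant.

How it is judged:
By the outcome, as a careful person would: the job done as asked, in the order asked, and still so for the second after the job is handed in, with the robot touching nothing.
It also fails if it takes over 61 s, if anything falls off the work surface, if the arm or the gripper's body presses on something with over 40 N, if the wrist force passes 120 N, or if a joint passes its speed limit or range.

### The arm

A 7-joint arm with a two-finger parallel gripper is mounted at the origin on the work surface. World frame = base frame: x ahead of the robot, y to its left, z up, the work surface at z = 0. Lengths are in m, angles in rad, forces in N, time in s.
With the tool pointing down it reaches from about 0.425 to 1.025 m from the base axis. Payload 3.6 kg.
Tool frame: the origin (TCP) lies on the mounting face of the last link; the fingertips stand 173 mm ahead of it and the grasp point (between the pads) lies 155 mm ahead of it; z points along the fingers, y is the line along which they close (so a half turn about z gives the same grasp; the last joint's range is limited). The gripper opens to 85 mm and grips with 20 to 120 N. Pads are 22 mm wide; open, the fingers measure 114 mm over their backs; the gripper's body (76 mm by 85 mm) begins 54 mm behind the grasp point. The pads swing forward as they close: fully open they stand 13 mm farther back than shut.
Start: joints at [-1.308, 0.591, 0.048, 1.609, -0.033, 0.943, -0.034], TCP at [0.253, 0.679, 0.405] pointing down, gripper open.
Joint ranges: [-2.69, 2.69], [-0.47, 2.24], [-1.27, 1.36], [0.19, 2.51], [-1.53, 4.68], [0.08, 2.07], [-3.09, 3.09]. Speed limits (rad/s): [2.57, 2.57, 3.14, 3.14, 3.14, 3.14, 3.14].

### API

Orientations are given as a unit quaternion [w, x, y, z].
In Python, from rig import manip gives the robot as it stands. The module is installed in compiled form; this text tells all that it offers.
- The arm moves only by the tool carry_out, never from a script. Its argument "plan" is a list of rows, each a list of 3 entries, a list of its own where there are three numbers: the opening, from 0 (shut) to 1 (fully open), then the shift along the tool's x, y, z in units of 40 mm (1.0 is 40 mm), then the turn about the tool's z in units of 6 degrees (1.0 is 6 degrees). A call has 1 to 12 rows; each row shifts and turns the commanded pose from where the row before left it, along the tool's axes as they then stand; what a row does not reach is not made up. A row lasts 1/10 s, in which the tool goes at most 50 mm and 8.59 degrees, less where a joint would pass 70% of its speed; a pose out of reach is approached as far as the arm can. A call is refused whole if a number of a shift passes 1 or a number of a turn 1, either way. A call with a gripper value outside its range is refused whole. The fingers move at their own pace and stop on an object; "newtons" is the grip in N (left out, the last holds). Time passes only in rows, so rows that do not move let the fingers close. It gives the time, the measured TCP pose, the force, the opening and the grip force at its end, in the units of the state.
- manip.get_state(): the state, without advancing time (a new reading comes with each control period).
- manip.snapshot(name): name is "side" or "top" or "wrist"; returns a dict with "pixels" (480x640x3 uint8, red, green, blue), "depth" (480x640 float32, m along the optical axis (not along the pixel's ray), 0 where there is no reading), "intrinsics" (3x3 intrinsics, pixels), "xyz" and "orientation" of the camera in the world. Camera axes: x right, y down, z forward; pixel columns grow to the right and rows downward; lengths in m; the calibration is good to about 2 mm. The wrist camera is an equidistant fisheye: a pixel r from the principal point sees the ray r / f radians off the axis. A picture is of the moment at which its call begins.
- manip.hand_in(): hands the job in; it is judged then, once.
The state is a dict: "time_s": time; "joints": joint angles; "joint_vel": joint speeds; "joint_torque": joint torques, N m; "tool_pos": TCP position; "eef_rot": TCP orientation; "contact_force": force on the tool from outside, world axes, zero at the start; "torque": the same for the moment, N m; "gripper_width": finger opening in m; "grip_force": force on a finger pad.
Only numpy, scipy, OpenCV 4.12 (cv2) and the standard library are available. Lean on these libraries where they do the work, as an engineer would, in place of code of your own. Each camera call takes 0.05 s, during which the arm holds its last target. There are 200 camera calls.

## Working session

There is one attempt and no reset: what is moved stays moved. The work goes in short steps, Python scripts to look and compute and a tool call to move; the robot and the scene stay as the last step left them, time stands still between calls to the robot, and variables do not carry over. Pictures are saved under pics/ and viewed, at most 10 in all, crops included, and the job is handed in when it is done.

Besides the shell and the picture viewer there is one more tool, called after "Emit:" as name(argument=value, ...), one argument or row to a line, values as JSON. carry_out: Moves the arm, as the interface text tells. Its arguments: {"type":"object","properties":{"plan":{"type":"array","items":{"type":"array"}},"newtons":{"type":"number"}},"required":["plan"]}

```bash
mkdir -p pics; cat > h.py <<'E'
import numpy as np, cv2
from rig import manip
from scipy.spatial.transform import Rotation as R
def rot(q): return R.from_quat([q[1],q[2],q[3],q[0]]).as_matrix()
def save(s,f): cv2.imwrite('pics/'+f,s['pixels'][:,:,::-1])
def cloud(s):
    K=s['intrinsics'];d=s['depth'];v,u=np.mgrid[:480,:640]
    p=np.stack([(u-K[0,2])/K[0,0]*d,(v-K[1,2])/K[1,1]*d,d],-1)
    return p@rot(s['orientation']).T+np.array(s['xyz'])
E
python3 - <<'E'
from h import *
import pickle
for n in ['top','side']:
    s=manip.snapshot(n);save(s,n+'0.png');pickle.dump(s,open(n+'0.pkl','wb'));print(n,s['xyz'],s['orientation'],s['intrinsics'])
st=manip.get_state();print(st)
E
```

```text
top [ 0.26396075 -0.05635627  1.52135788] [ 0.05018097 -0.70272016  0.70771347 -0.05298962] [[582.83469648   0.         320.58087757]
 [  0.         582.83469648 243.49589726]
 [  0.           0.           1.        ]]
side [-0.084699    0.67305544  0.59864309] [ 0.16094454 -0.27517063  0.82763143 -0.46195691] [[471.18196143   0.         323.09005956]
 [  0.         471.18196143 244.4071254 ]
 [  0.           0.           1.        ]]
{'time_s': 0.1, 'joints': array([-1.30747371,  0.59201378,  0.04829967,  1.60970924, -0.03329124,
        0.94271101, -0.03370533]), 'joint_vel': array([-0.00108167, -0.00180995,  0.00161258, -0.00256224,  0.00090414,
        0.00091255,  0.0001648 ]), 'joint_torque': array([ 3.66860491e-03, -5.49992502e+01,  1.55350115e+00, -1.98825377e+01,
        9.81789693e-03,  3.81075937e-03,  6.56938525e-06]), 'tool_pos': array([0.25307196, 0.67896569, 0.40365888]), 'eef_rot': array([-1.22291218e-04,  1.77425111e-01,  9.84133778e-01, -1.01107565e-03]), 'contact_force': array([ 0.39423212,  1.15864395, -0.17724084]), 'torque': array([-0.06150285, -0.00021131,  0.01007065]), 'grip_force': 0.0, 'gripper_width': 0.08530665985689566}
```

View pics/top0.png

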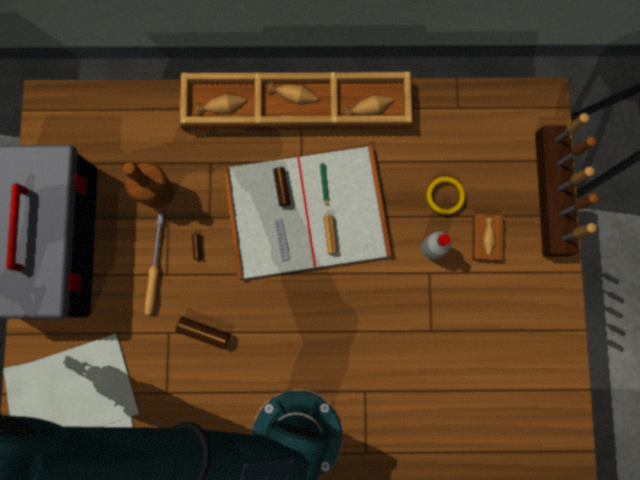

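The top view shows the board at about (230–390, 148–278). There are three dark cylinder candidates: (282,187) on the board, a small one at (197,247) and a big one at (205,332). The middle-sized one at (282,187) on the board fits the description. The pale dowel is at (331,234), with the ruler at (283,240) and the pencil at (325,184).

```bash
python3 - <<'E'
from h import *
import pickle
s=pickle.load(open('top0.pkl','rb'))
im=s['pixels'][140:285,222:398];cv2.imwrite('pics/crop0.png',cv2.resize(im[:,:,::-1],None,fx=4,fy=4,interpolation=cv2.INTER_CUBIC))
P=cloud(s)
for n,(u,v) in dict(lineTop=(299,158),lineBot=(314,267),dark=(282,187),pale=(331,234),board=(305,220),bigdark=(205,332)).items(): print(n,P[v,u].round(4))
# red line fit
px=s['pixels'].astype(int);m=(px[...,0]>px[...,1]+60)&(px[...,0]>px[...,2]+60)
m[:150]=0;m[275:]=0;m[:,:290]=0;m[:,325:]=0
q=P[m];print(m.sum(),q[:,2].mean());vx,vy,x,y=cv2.fitLine(q[:,:2].astype(np.float32),cv2.DIST_HUBER,0,.01,.01).ravel();print('line',vx,vy,x,y, np.degrees(np.arctan2(vy,vx)),q[:,0].min(),q[:,0].max())
for n,(u,v) in dict(dark=(282,187),pale=(331,234),ruler=(283,240),pencil=(325,184)).items():
    w=P[v-32:v+33,u-14:u+15].reshape(-1,3);w=w[w[:,2]>P[220,305,2]+(.008 if n in('dark','pale') else .003)]
    if len(w)<9: print(n,len(w));continue
    r=cv2.minAreaRect(w[:,:2].astype(np.float32)*1000);print(n,len(w),r,w[:,2].max(),np.percentile(w[:,2],95))
E
```

```text
lineTop [ 0.7149 -0.0074  0.0206]
lineBot [ 0.4241 -0.0456  0.0133]
dark [0.6289 0.0358 0.0496]
pale [ 0.5058 -0.09    0.0435]
board [ 0.5486 -0.0226  0.0128]
bigdark [0.2592 0.2292 0.0381]
267 0.019224211024889578
line 0.9894437 0.14491774 0.57424587 -0.025294678 8.332516 0.42688639686984076 0.7181474799591208
dark 859 ((484.86920166015625, 18.791748046875), (457.37249755859375, 92.74396514892578), 7.324371814727783) 1.5213578793237887 0.053477500210031274
pale 794 ((429.06878662109375, -89.77947998046875), (73.56121063232422, 330.8235168457031), 89.46707916259766) 1.5213578793237887 0.047378793685119026
ruler 1605 ((419.94586181640625, 21.328636169433594), (333.8533020019531, 100.03583526611328), 9.794249534606934) 1.5213578793237887 0.026974130766875555
pencil 1528 ((498.00982666015625, -74.2298583984375), (74.66659545898438, 468.4634094238281), 89.36859893798828) 1.5213578793237887 0.029035209869586652
```

View pics/crop0.png

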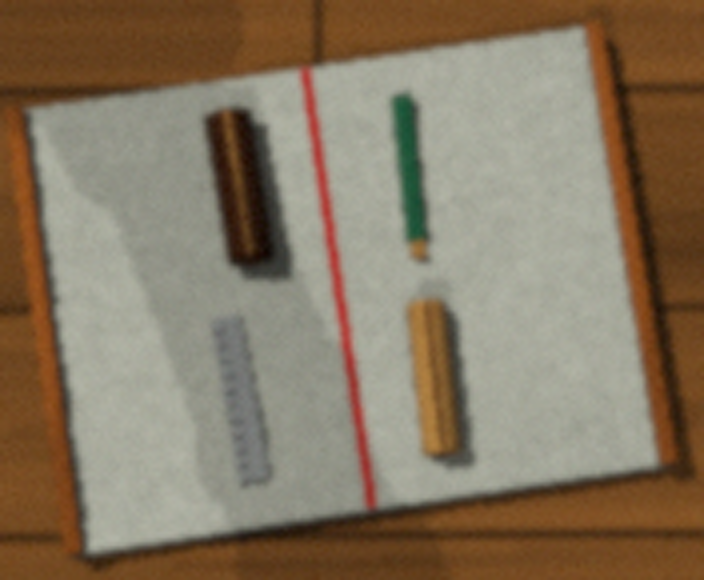

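View pics/side0.png

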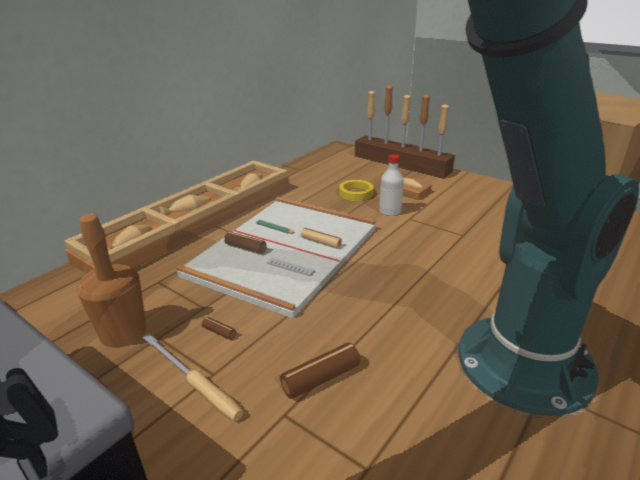

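The crop shows the dark dowel (207–272, 108–266) left of the line in the far half, and the pale dowel (407–458, 298–456) right of the line in the near half. The side view confirms that the board dowel at (245,243) is the middle-sized one, between the small one at (218,328) and the big one at (320,370). Next I compute both dowel poses relative to the line.

```bash
cat >> h.py <<'E'
def ray_plane(s,uv,z):
    K=s['intrinsics'];uv=np.asarray(uv,float);d=np.c_[(uv[:,0]-K[0,2])/K[0,0],(uv[:,1]-K[1,2])/K[1,1],np.ones(len(uv))]@rot(s['orientation']).T
    o=np.array(s['xyz']);return (o+d*((z-o[2])/d[:,2])[:,None])[:,:2]
def fit(q):
    vx,vy,x,y=cv2.fitLine(q.astype(np.float32),cv2.DIST_HUBER,0,.01,.01).ravel().astype(float)
    if vx<0: vx,vy=-vx,-vy
    return np.array([x,y]),np.array([vx,vy])
def edges(s,lines,z):
    # lines: list of pixel-edge segments [(u,v),(u,v)] bounding a dowel; returns centre, angle
    q=[ray_plane(s,l,z) for l in lines];c=np.mean([x.mean(0) for x in q],0)
    d=sum((x[0]-x[1]) for x in q);d*=np.sign(d[0]);return c,d/np.linalg.norm(d)
def linefit(s):
    px=s['pixels'].astype(int);m=(px[...,0]>px[...,1]+60)&(px[...,0]>px[...,2]+60)
    v,u=np.nonzero(m);q=ray_plane(s,np.c_[u,v],.018)
    e=q-[.572,-.0255];n=abs(e@[-.145,.9894]);k=(n<.012)&(abs(e@[.9894,.145])<.15)
    return fit(q[k]),k.sum()
def report(n,c,d,L):
    p,t=L;nrm=np.array([-t[1],t[0]]);print(n,'c',c.round(4),'off mm',(1000*(c-p)@nrm).round(1),'along',(1000*(c-p)@t).round(1),'ang',np.degrees(np.arctan2(d[1],d[0])-np.arctan2(t[1],t[0])).round(2))
E
python3 - <<'E'
from h import *
import pickle
s=pickle.load(open('top0.pkl','rb'))
L,n=linefit(s);print(L,n,np.degrees(np.arctan2(L[1][1],L[1][0])))
f=lambda pts:[[(222+(a+.5)/4-.5,140+(b+.5)/4-.5) for a,b in e] for e in pts]
c,d=edges(s,f([[(207,118),(234,265)],[(249,108),(272,258)]]),.034);report('dark',c,d,L)
c,d=edges(s,f([[(408,301),(426,456)],[(444,298),(459,452)]]),.031);report('pale',c,d,L)
E
```

```text
(array([ 0.57450354, -0.02526904]), array([0.9894467 , 0.14489743])) 267 8.331339544940231
dark c [0.6345 0.0374] off mm 53.4 along 68.5 ang 1.11
pale c [ 0.5086 -0.0882] off mm -52.7 along -74.3 ang -2.87
```

Emit:
carry_out(
  plan=[
    [0.6,[0,0,-0.9],1],
    [0.6,[0,0,-0.9],1],
    [0.6,[0,0,-0.2],1],
    [0.6,[0,0,0],1],
    [0.6,[0,0,0],1],
    [0.6,[0,0,0],1],
    [0.6,[0,0,0],1],
    [0.6,[0,0,0],1],
    [0.6,[0,0,0],1],
    [0.6,[0,0,0],1],
    [0.6,[0,0,0],0.2],
  ],
)

```text
time_s: 1.2
tool_pos: [0.2529, 0.6793, 0.4839]
eef_rot: [0.0, 0.654, 0.757, -0.001]
contact_force: [-0.2, 1.5, 0.6]
gripper_width: 0.0511
grip_force: 0.0
```

Emit:
carry_out(
  plan=[
    [0.6,[-0.9,0.37,0],0],
    [0.6,[-0.9,0.37,0],0],
    [0.6,[-0.9,0.37,0],0],
    [0.6,[-0.9,0.37,0],0],
    [0.6,[-0.9,0.37,0],0],
    [0.6,[-0.9,0.37,0],0],
    [0.6,[-0.9,0.37,0],0],
    [0.6,[-0.9,0.37,0],0],
    [0.6,[-0.9,0.37,0],0],
    [0.6,[-0.9,0.37,0],0],
    [0.6,[-0.9,0.37,0],0],
    [0.6,[-0.9,0.37,0],0],
  ],
)

```text
time_s: 2.4
tool_pos: [0.4922, 0.2763, 0.4847]
eef_rot: [-0.0, 0.653, 0.757, -0.0]
contact_force: [-0.4, -0.2, 0.6]
gripper_width: 0.0512
grip_force: 0.0
```

Emit:
carry_out(
  plan=[
    [0.6,[-0.9,0.37,0],0],
    [0.6,[-0.9,0.37,0.5],0],
    [0.6,[-0.9,0.37,0.5],0],
    [0.6,[-0.9,0.37,0.7],0],
    [0.6,[-0.9,0.37,0.7],0],
    [0.6,[-0.8,0.4,0.7],0],
    [0.6,[-0.8,0.4,0.7],0],
    [0.6,[0,0,0.6],0],
    [0.6,[0,0,0],0],
    [0.6,[0,0,0],0],
  ],
)

```text
time_s: 3.4
tool_pos: [0.6318, 0.0524, 0.3085]
eef_rot: [-0.001, 0.653, 0.757, -0.0]
contact_force: [-0.6, 0.5, 0.8]
gripper_width: 0.0516
grip_force: 0.0
```

```bash
python3 - <<'E'
from h import *
import pickle
s=manip.snapshot('wrist');pickle.dump(s,open('w1.pkl','wb'));save(s,'w1.png');print(s['xyz'],rot(s['orientation']).round(3),s['intrinsics'])
E
```

```text
[0.62130755 0.1292985  0.27812278] [[ 0.989  0.14   0.042]
 [ 0.146 -0.943 -0.299]
 [-0.002  0.302 -0.953]] [[371.64829954   0.         314.96998006]
 [  0.         371.64829954 243.12385154]
 [  0.           0.           1.        ]]
```

View pics/w1.png

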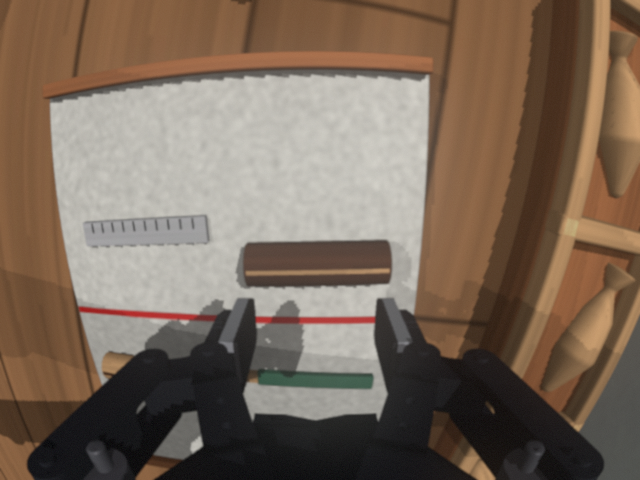

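The wrist view shows the dark dowel at (244–391, 240–288), the red line along v≈315–321, and the fingertips at about (243,300) and (388,300). The ruler is at (147,231) and the pencil at (315,380). I'll measure with the fisheye model.

```bash
cat >> h.py <<'E'
def wray(s,uv):
    K=s['intrinsics'];uv=np.asarray(uv,float);a=(uv-[K[0,2],K[1,2]])/K[0,0];t=np.hypot(*a.T);k=np.sinc(t/np.pi)
    return np.c_[a*k[:,None],np.cos(t)]@rot(s['orientation']).T
def hit(s,d,z):
    o=np.array(s['xyz']);return (o+d*((z-o[2])/d[:,2])[:,None])[:,:2]
def wline(s,tol=.02):
    px=s['pixels'].astype(int);m=(px[...,0]>px[...,1]+70)&(px[...,0]>px[...,2]+70)&(abs(px[...,1]-px[...,2])<45)
    v,u=np.nonzero(m);q=hit(s,wray(s,np.c_[u,v]),.018);e=q-[.572,-.0255]
    k=(abs(e@[-.145,.9894])<tol)&(abs(e@[.9894,.145])<.15);return fit(q[k]),k.sum()
def wdowel(s,u0,u1,v0,v1,r,dark=True,dbg=0):
    px=s['pixels'].astype(int);top=[];bot=[]
    for u in range(u0,u1+1):
        c=px[v0:v1,u]; m=(c.sum(1)<330) if dark else (c[:,0]-c[:,2]>45)
        i=np.nonzero(m)[0]
        if len(i)>5: top.append((u,v0+i[0]-.5));bot.append((u,v0+i[-1]+.5))
    if dbg: print(top[::max(1,len(top)//6)],bot[::max(1,len(bot)//6)])
    q=hit(s,(lambda x:x)(wray(s,top)+wray(s,bot)),.018+r);p,t=fit(q);return p,t
E
python3 - <<'E'
from h import *
import pickle
s=pickle.load(open('w1.pkl','rb'))
L,n=wline(s);print(L,n,np.degrees(np.arctan2(L[1][1],L[1][0])))
c,d=wdowel(s,252,384,225,300,.016,dbg=1);report('dark',c,d,L)
ends=hit(s,wray(s,[(245,265),(391,263)]),.034);print(ends, ends.mean(0))
print(s['pixels'][230:300:3,320])
E
```

```text
(array([ 0.56290025, -0.02754778]), array([0.98954439, 0.14422862])) 1124 8.292612981575722
[(252, np.float64(242.5)), (274, np.float64(241.5)), (296, np.float64(241.5)), (318, np.float64(240.5)), (340, np.float64(240.5)), (362, np.float64(240.5)), (384, np.float64(239.5))] [(252, np.float64(299.5)), (274, np.float64(286.5)), (296, np.float64(286.5)), (318, np.float64(286.5)), (340, np.float64(284.5)), (362, np.float64(284.5)), (384, np.float64(299.5))]
dark c [0.6403 0.0388] off mm 54.5 along 86.1 ang 1.29
[[0.58527684 0.02918226]
 [0.68784528 0.04589765]] [0.63656106 0.03753996]
[[196 194 186]
 [197 194 188]
 [197 195 187]
 [185 182 175]
 [ 84  74  69]
 [ 86  69  62]
 [ 89  71  62]
 [ 88  69  59]
 [ 90  70  61]
 [ 94  72  61]
 [ 97  73  63]
 [ 94  72  61]
 [ 92  69  59]
 [114  88  70]
 [164 132  98]
 [ 97  75  63]
 [ 81  64  57]
 [ 76  63  55]
 [ 70  58  53]
 [147 145 138]
 [193 190 183]
 [192 190 182]
 [194 191 184]
 [195 192 184]]
```

```bash
python3 - <<'E'
from h import *
import pickle
s=pickle.load(open('w1.pkl','rb'));st=manip.get_state();T=rot(st['eef_rot']);p=np.array(st['tool_pos'])
for (u0,u1) in ((205,258),(374,425)):
    v,u=np.mgrid[294:345,u0:u1];uv=np.c_[u.ravel(),v.ravel()];d=wray(s,uv);z=rot(s['orientation'])[:,2]
    D=s['depth'][uv[:,1],uv[:,0]];k=(D>.03)&(D<.2);P=np.array(s['xyz'])+d[k]*(D[k]/(d[k]@z))[:,None]
    q=(P-p)@T;print(k.sum(),'toolframe max z',np.percentile(q[:,2],[50,90,98,100]).round(4));w=q[q[:,2]>np.percentile(q[:,2],90)];print(w.min(0).round(4),w.max(0).round(4))
E
```

```text
1800 toolframe max z [0.15   0.1635 0.168  0.1708]
[-0.0113 -0.0377  0.1635] [ 0.0111 -0.0252  0.1708]
1792 toolframe max z [0.1503 0.1636 0.1683 0.1713]
[-0.0107  0.0253  0.1636] [0.0111 0.0371 0.1713]
```

Emit:
carry_out(
  plan=[
    [0.6,[-0.18,0.04,0.6],0],
    [0.6,[0,0,0.6],0],
    [0.6,[0,0,0.4],0],
    [0.6,[0,0,0.2],0],
    [0.6,[0,0,0],0],
  ],
)

```text
time_s: 3.95
tool_pos: [0.6345, 0.0456, 0.2364]
eef_rot: [-0.0, 0.653, 0.757, -0.0]
contact_force: [-1.3, -0.4, 0.7]
gripper_width: 0.0512
grip_force: 0.0
```

Emit:
carry_out(
  plan=[
    [0.6,[0,0,0.2],0],
    [0.6,[0,0,0.12],0],
    [0.6,[0,0,0],0],
  ],
)

```text
time_s: 4.25
tool_pos: [0.6346, 0.0449, 0.2236]
eef_rot: [-0.0, 0.654, 0.757, -0.0]
contact_force: [-0.5, -1.0, -0.7]
gripper_width: 0.0513
grip_force: 0.0
```

Emit:
carry_out(
  plan=[
    [0.6,[0,0,0.05],0],
    [0.6,[0,0,0],0],
  ],
)

```text
time_s: 4.45
tool_pos: [0.6347, 0.0448, 0.2219]
eef_rot: [0.0, 0.654, 0.757, 0.0]
contact_force: [-1.5, -1.3, 0.9]
gripper_width: 0.0515
grip_force: 0.0
```

Emit:
carry_out(
  plan=[
    [0.6,[0,0,0.04],0],
    [0.6,[0,0,0],0],
  ],
)

```text
time_s: 4.65
tool_pos: [0.6348, 0.0448, 0.2203]
eef_rot: [0.0, 0.654, 0.757, 0.0]
contact_force: [0.3, 0.8, 0.6]
gripper_width: 0.0507
grip_force: 0.0
```

Emit:
carry_out(
  plan=[
    [0.6,[0,0,0.03],0],
    [0.6,[0,0,0],0],
  ],
)

```text
time_s: 4.85
tool_pos: [0.6349, 0.0446, 0.2201]
eef_rot: [0.0, 0.654, 0.757, 0.0]
contact_force: [-1.4, 1.3, 6.5]
gripper_width: 0.0515
grip_force: 3.1
```

Contact is made at TCP z≈0.220 with 6.5 N. First stroke.

Emit:
carry_out(
  plan=[
    [0.6,[-0.1,0,0],0],
    [0.6,[-0.1,0,0],0],
    [0.6,[-0.1,0,0],0],
    [0.6,[-0.1,0,0],0],
    [0.6,[-0.1,0,0],0],
    [0.6,[-0.1,0,0],0],
    [0.6,[-0.1,0,0],0],
    [0.6,[0,0,0],0],
  ],
)

```text
time_s: 5.65
tool_pos: [0.6394, 0.0161, 0.2201]
eef_rot: [0.001, 0.654, 0.756, 0.0]
contact_force: [0.5, -0.8, 5.9]
gripper_width: 0.0513
grip_force: 3.1
```

Emit:
carry_out(
  plan=[
    [0.6,[0,0,-0.2],0],
    [0.6,[0,0,-0.2],0],
    [0.6,[0,0,0],0],
  ],
)

```text
time_s: 5.95
tool_pos: [0.6392, 0.0175, 0.2363]
eef_rot: [0.001, 0.654, 0.757, 0.001]
contact_force: [0.3, 0.1, 0.2]
gripper_width: 0.0513
grip_force: 0.0
```

```bash
python3 - <<'E'
from h import *
import pickle
s=manip.snapshot('wrist');pickle.dump(s,open('w2.pkl','wb'));save(s,'w2.png')
E
```

```text
(no output)
```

View pics/w2.png

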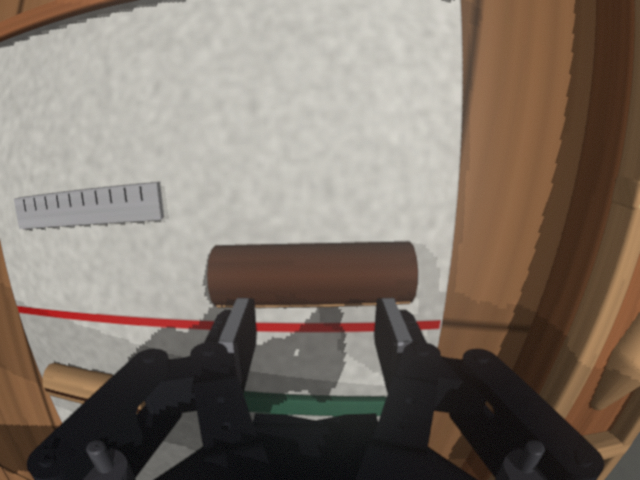

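The wrist view shows the dowel at (207–417, 242–306), closer to the line (v≈326), which is still clear of it.

```bash
sed -i 's/(c.sum(1)<330)/((c[:,0]-c[:,2]>16)\&(c[:,0]-c[:,1]<60))/' h.py; python3 - <<'E'
from h import *
import pickle
for f,b in (('w1.pkl',(262,370,225,295)),('w2.pkl',(262,370,225,315))):
    s=pickle.load(open(f,'rb'));L,n=wline(s)
    c,d=wdowel(s,*b,.016,dbg=1);report('dark',c,d,L)
print(s['pixels'][298:312,[270,320,360]].tolist(),L)
E
```

```text
[(262, np.float64(243.5)), (280, np.float64(242.5)), (298, np.float64(242.5)), (316, np.float64(242.5)), (334, np.float64(241.5)), (352, np.float64(241.5)), (370, np.float64(241.5))] [(262, np.float64(283.5)), (280, np.float64(283.5)), (298, np.float64(284.5)), (316, np.float64(283.5)), (334, np.float64(284.5)), (352, np.float64(283.5)), (370, np.float64(282.5))]
dark c [0.6286 0.0372] off mm 54.6 along 74.4 ang 0.89
[(262, np.float64(245.5)), (280, np.float64(245.5)), (298, np.float64(244.5)), (316, np.float64(244.5)), (334, np.float64(243.5)), (352, np.float64(244.5)), (370, np.float64(243.5))] [(262, np.float64(307.5)), (280, np.float64(307.5)), (298, np.float64(307.5)), (316, np.float64(307.5)), (334, np.float64(306.5)), (352, np.float64(305.5)), (370, np.float64(306.5))]
dark c [0.639  0.0232] off mm 39.1 along 80.5 ang 0.93
[[[72, 51, 43], [70, 48, 40], [70, 49, 41]], [[67, 47, 40], [70, 50, 42], [65, 47, 38]], [[67, 47, 39], [68, 48, 40], [58, 43, 38]], [[65, 48, 40], [65, 47, 40], [53, 42, 36]], [[61, 44, 36], [62, 46, 37], [57, 45, 38]], [[62, 47, 40], [73, 54, 44], [67, 53, 42]], [[82, 62, 47], [99, 78, 59], [83, 68, 56]], [[119, 93, 69], [120, 94, 70], [107, 95, 85]], [[139, 112, 87], [109, 89, 68], [135, 129, 121]], [[146, 129, 112], [91, 79, 69], [162, 159, 153]], [[161, 154, 145], [88, 83, 78], [171, 168, 161]], [[179, 175, 168], [87, 84, 81], [173, 170, 164]], [[183, 181, 174], [88, 85, 82], [175, 171, 165]], [[186, 183, 176], [89, 86, 82], [173, 171, 164]]] (array([ 0.56499261, -0.02722098]), array([0.98934442, 0.14559418]))
```

Emit:
carry_out(
  plan=[
    [0.6,[0.36,0,0],0],
    [0.6,[0,0,0.25],0],
    [0.6,[0,0,0.15],0],
    [0.6,[0,0,0],0],
  ],
)

```text
time_s: 6.4
tool_pos: [0.6367, 0.0321, 0.2198]
eef_rot: [-0.001, 0.653, 0.757, 0.0]
contact_force: [-3.5, 0.2, 11.4]
gripper_width: 0.0513
grip_force: 5.7
```

Emit:
carry_out(
  plan=[
    [0.6,[-0.1,0,0],0.03],
    [0.6,[-0.1,0,0],0.03],
    [0.6,[-0.1,0,0],0.04],
    [0.6,[-0.1,0,0],0.04],
    [0.6,[-0.1,0,0],0.04],
    [0.6,[-0.1,0,0],0.04],
    [0.6,[-0.1,0,0],0.04],
    [0.6,[-0.1,0,0],0.04],
    [0.6,[-0.1,0,0],0],
    [0.6,[0,0,0],0],
  ],
)

```text
time_s: 7.4
tool_pos: [0.6421, -0.0057, 0.2198]
eef_rot: [0.001, 0.666, 0.746, 0.0]
contact_force: [0.2, -1.2, 8.5]
gripper_width: 0.0512
grip_force: 4.2
```

Emit:
carry_out(
  plan=[
    [0.6,[0,0,-0.2],0],
    [0.6,[0,0,-0.2],0],
    [0.6,[0,0,0],0],
  ],
)

```text
time_s: 7.7
tool_pos: [0.6416, -0.0041, 0.2358]
eef_rot: [0.0, 0.665, 0.746, 0.0]
contact_force: [-0.2, -0.9, -0.1]
gripper_width: 0.0511
grip_force: 0.0
```

```bash
cat >> h.py <<'E'
def look(n,b,r,dark=True):
    import pickle
    s=manip.snapshot('wrist');pickle.dump(s,open(n+'.pkl','wb'));save(s,n+'.png');L,k=wline(s);print('line',L,k)
    c,d=wdowel(s,*b,r,dark,dbg=1);report('dowel',c,d,L)
    st=manip.get_state();T=rot(st['eef_rot']);report('tcp',np.array(st['tool_pos'])[:2],T[:2,1],L)
E
python3 -c "
from h import *
look('w3',(265,368,225,318),.016)"
```

```text
line (array([ 0.54112339, -0.0306648 ]), array([0.98945904, 0.14481294])) 1787
[(265, np.float64(241.5)), (282, np.float64(241.5)), (299, np.float64(241.5)), (316, np.float64(240.5)), (333, np.float64(240.5)), (350, np.float64(240.5)), (367, np.float64(239.5))] [(265, np.float64(302.5)), (282, np.float64(302.5)), (299, np.float64(301.5)), (316, np.float64(301.5)), (333, np.float64(301.5)), (350, np.float64(300.5)), (367, np.float64(300.5))]
dowel c [0.6445 0.0048] off mm 20.1 along 107.4 ang -0.78
tcp c [ 0.6414 -0.0041] off mm 11.8 along 103.1 ang -1.75
```

Emit:
carry_out(
  plan=[
    [0.6,[0.43,0,0],0],
    [0.6,[0,0,0.25],0],
    [0.6,[0,0,0.14],0],
    [0.6,[0,0,0],0],
  ],
)

```text
time_s: 8.15
tool_pos: [0.6394, 0.0138, 0.2196]
eef_rot: [-0.001, 0.665, 0.747, 0.0]
contact_force: [-2.5, -0.4, 8.9]
gripper_width: 0.0512
grip_force: 4.0
```

Emit:
carry_out(
  plan=[
    [0.6,[-0.1,0,0],-0.02],
    [0.6,[-0.1,0,0],-0.03],
    [0.6,[-0.1,0,0],-0.03],
    [0.6,[-0.1,0,0],-0.03],
    [0.6,[-0.1,0,0],-0.03],
    [0.6,[-0.1,0,0],-0.03],
    [0.6,[-0.1,0,0],0],
    [0.6,[0,0,0],0],
  ],
)

```text
time_s: 8.95
tool_pos: [0.6432, -0.0164, 0.2201]
eef_rot: [0.001, 0.66, 0.752, 0.0]
contact_force: [-1.2, -0.6, 8.8]
gripper_width: 0.0515
grip_force: 4.3
```

Emit:
carry_out(
  plan=[
    [0.6,[0,0,-0.2],0],
    [0.6,[0,0,-0.2],0],
    [0.6,[0,0,0],0],
  ],
)

```text
time_s: 9.25
tool_pos: [0.6432, -0.0149, 0.2363]
eef_rot: [0.001, 0.659, 0.752, 0.0]
contact_force: [0.4, -0.7, 0.4]
gripper_width: 0.0514
grip_force: 0.0
```

```bash

python3 -c "
from h import *
look('w4',(265,368,225,318),.016)"
```

```text
line (array([ 0.54294437, -0.03035561]), array([0.98943329, 0.14498889])) 1922
[(265, np.float64(251.5)), (282, np.float64(251.5)), (299, np.float64(252.5)), (316, np.float64(251.5)), (333, np.float64(251.5)), (350, np.float64(250.5)), (367, np.float64(251.5))] [(265, np.float64(311.5)), (282, np.float64(310.5)), (299, np.float64(310.5)), (316, np.float64(310.5)), (333, np.float64(310.5)), (350, np.float64(306.5)), (367, np.float64(309.5))]
dowel c [ 0.639  -0.0126] off mm 3.7 along 97.6 ang 0.09
tcp c [ 0.643  -0.0148] off mm 0.9 along 101.3 ang -0.73
```

View pics/w4.png

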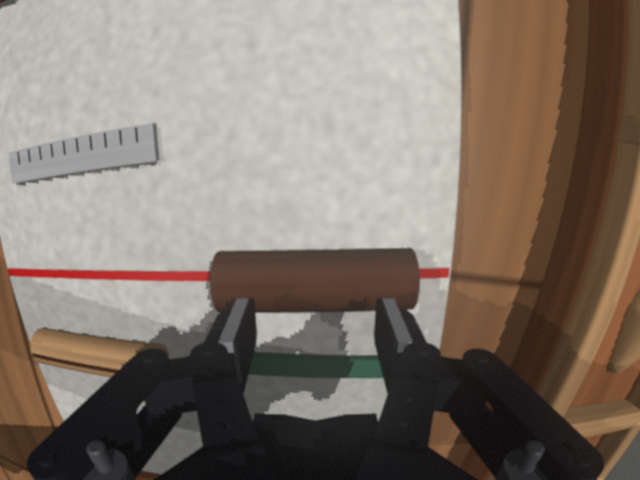

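The dowel is at (210–418, 249–311), nearly on the line and parallel, about 4 mm short of centre. I'll finish with a small stroke.

Emit:
carry_out(
  plan=[
    [0.6,[0.15,0,0],0],
    [0.6,[0,0,0.25],0],
    [0.6,[0,0,0.14],0],
    [0.6,[0,0,0],0],
    [0.6,[-0.04,0,0],0],
    [0.6,[-0.05,0,0],0],
    [0.6,[-0.05,0,0],0],
    [0.6,[0,0,0],0],
    [0.6,[0,0,0],0],
  ],
)

```text
time_s: 10.2
tool_pos: [0.6427, -0.0153, 0.2201]
eef_rot: [-0.0, 0.659, 0.752, -0.0]
contact_force: [-1.9, -0.1, 6.6]
gripper_width: 0.0509
grip_force: 3.7
```

Emit:
carry_out(
  plan=[
    [0.6,[0,0,-0.2],0],
    [0.6,[0,0,-0.2],0],
    [0.6,[0.5,0,-0.3],0],
    [0.6,[0,0,0],0],
  ],
)

```text
time_s: 10.6
tool_pos: [0.6407, 0.0082, 0.249]
eef_rot: [-0.0, 0.657, 0.754, 0.002]
contact_force: [0.4, -0.1, -0.0]
gripper_width: 0.0515
grip_force: 0.0
```

```bash

python3 -c "
from h import *
look('w5',(230,400,225,318),.016)
import numpy as np
s=manip.snapshot('top');cv2.imwrite('pics/t5.png',cv2.resize(np.hstack([s['pixels'][140:285,222:398,::-1]]),None,fx=4,fy=4,interpolation=cv2.INTER_CUBIC))"
python3 - <<'E'
import cv2,numpy as np
a=cv2.imread('pics/w5.png');b=cv2.imread('pics/t5.png')
c=np.zeros((600,800,3),np.uint8);c[:480,:400]=a[:,120:520];c[:480,400:]=b[40:520,150:550];cv2.imwrite('pics/m5.png',c)
E
```

```text
line (array([ 0.54212803, -0.03069711]), array([0.98942447, 0.1450492 ])) 1614
[(230, np.float64(290.5)), (264, np.float64(291.5)), (287, np.float64(291.5)), (310, np.float64(292.5)), (335, np.float64(292.5)), (359, np.float64(292.5)), (399, np.float64(291.5))] [(230, np.float64(301.5)), (264, np.float64(317.5)), (287, np.float64(317.5)), (310, np.float64(317.5)), (335, np.float64(299.5)), (359, np.float64(317.5)), (399, np.float64(308.5))]
dowel c [ 0.6412 -0.008 ] off mm 8.0 along 101.3 ang 1.03
tcp c [0.6405 0.007 ] off mm 23.0 along 102.8 ang -0.58
```

View pics/m5.png

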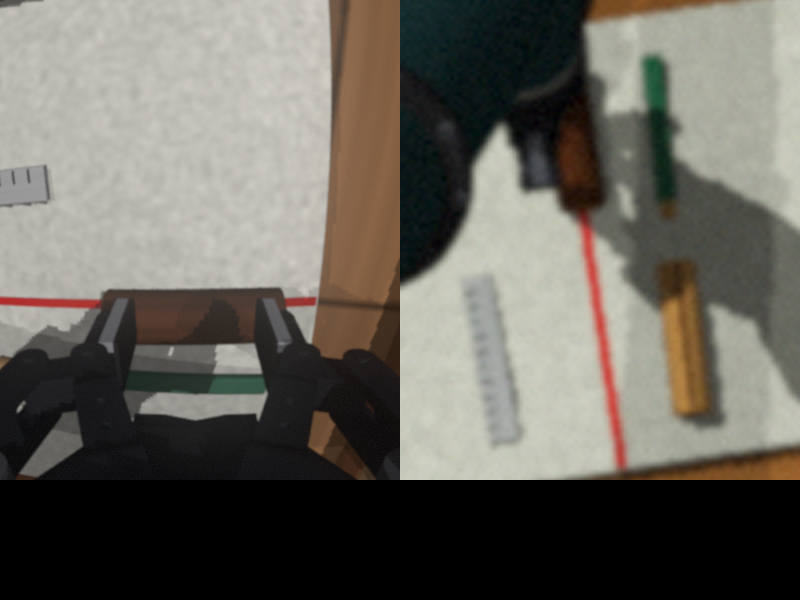

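In the left half the dowel is at (102–285, 288–343) and covers the line. The top view agrees: its near end at about (583,210) sits on the line. I'll re-measure with the right window.

```bash
python3 - <<'E'
from h import *
import pickle
s=pickle.load(open('w5.pkl','rb'));L,_=wline(s)
c,d=wdowel(s,262,366,270,352,.016,dbg=1);report('dark',c,d,L)
print(s['pixels'][284:296:1,[270,340]].tolist());print(s['pixels'][336:350,[270,350]].tolist())
E
```

```text
[(262, np.float64(291.5)), (279, np.float64(292.5)), (296, np.float64(291.5)), (313, np.float64(292.5)), (330, np.float64(291.5)), (350, np.float64(291.5))] [(262, np.float64(343.5)), (279, np.float64(343.5)), (296, np.float64(342.5)), (313, np.float64(339.5)), (330, np.float64(305.5)), (350, np.float64(304.5))]
dark c [ 0.6346 -0.0152] off mm 2.0 along 93.8 ang 13.87
[[[185, 183, 175], [184, 182, 176]], [[186, 184, 177], [183, 181, 174]], [[184, 181, 174], [176, 174, 167]], [[179, 178, 170], [161, 159, 151]], [[160, 159, 152], [127, 124, 120]], [[122, 119, 114], [89, 84, 80]], [[82, 77, 72], [68, 59, 54]], [[65, 56, 51], [67, 57, 52]], [[68, 57, 52], [69, 59, 54]], [[69, 56, 51], [69, 58, 53]], [[71, 60, 53], [69, 57, 51]], [[70, 55, 49], [69, 56, 50]]]
[[[74, 53, 41], [48, 41, 37]], [[71, 50, 41], [48, 41, 37]], [[71, 50, 40], [45, 38, 33]], [[67, 47, 38], [47, 41, 36]], [[63, 43, 35], [47, 41, 36]], [[59, 39, 32], [47, 40, 35]], [[59, 43, 36], [51, 44, 39]], [[57, 45, 38], [82, 78, 72]], [[66, 58, 52], [134, 131, 125]], [[85, 80, 77], [173, 171, 163]], [[100, 98, 95], [185, 183, 176]], [[105, 103, 99], [188, 186, 179]], [[103, 102, 98], [186, 184, 177]], [[105, 103, 99], [185, 184, 176]]]
```

```bash
cat >> h.py <<'E'
def hedge(s,cols,va,vb):
    # half-intensity crossing between rows va..vb (max gradient), subpixel
    g=cv2.GaussianBlur(s['pixels'],(0,0),1.0).astype(float).sum(2);o=[]
    for u in cols:
        c=np.abs(np.diff(g[va:vb,u]));i=int(c.argmax());j=np.arange(max(0,i-2),min(len(c),i+3));o.append((u,va+.5+(c[j]*j).sum()/c[j].sum()))
    return np.array(o)
def axis2(s,top,bot,r):
    pt=np.polyfit(*top.T,1);pb=np.polyfit(*bot.T,1);u=np.linspace(max(top[0,0],bot[0,0]),min(top[-1,0],bot[-1,0]),20)
    return fit(hit(s,wray(s,np.c_[u,np.polyval(pt,u)])+wray(s,np.c_[u,np.polyval(pb,u)]),.018+r))
E
python3 - <<'E'
from h import *
import pickle
s=pickle.load(open('w5.pkl','rb'));L,_=wline(s)
t=hedge(s,range(262,368,4),280,297);b=hedge(s,range(262,368,4),337,352);print(t[::6],b[::6]);c,d=axis2(s,t,b,.016);report('dark',c,d,L)
s=pickle.load(open('w4.pkl','rb'));L,_=wline(s)
t=hedge(s,range(262,368,4),240,258);b=hedge(s,range(262,368,4),303,320);print(t[::6],b[::6]);c,d=axis2(s,t,b,.016);report('dark',c,d,L)
E
```

```text
[[262.         288.82608696]
 [286.         289.13975155]
 [310.         288.70771513]
 [334.         288.2942029 ]
 [358.         287.77247956]] [[262.         344.60810811]
 [286.         344.5867052 ]
 [310.         344.51104972]
 [334.         344.38995215]
 [358.         343.4602649 ]]
dark c [ 0.6446 -0.0155] off mm 0.2 along 103.6 ang 0.22
[[262.         250.27556818]
 [286.         249.62      ]
 [310.         249.24153846]
 [334.         249.21633238]
 [358.         248.36920981]] [[262.         312.2642487 ]
 [286.         311.86239782]
 [310.         311.62091503]
 [334.         311.65625   ]
 [358.         310.77586207]]
dark c [ 0.6434 -0.0117] off mm 3.9 along 102.1 ang 0.14
```

The dark dowel is 0.2 mm off and 0.2° from the line, so it's done. Now the pale one.

Emit:
carry_out(
  plan=[
    [0.6,[0,0,-0.5],0],
    [0.6,[-0.43,-0.72,0],0],
    [0.6,[-0.43,-0.72,0],0],
    [0.6,[-0.43,-0.72,0],0],
    [0.6,[-0.43,-0.72,0],0],
    [0.6,[-0.43,-0.72,0],0],
    [0.6,[0,0,0.3],0.39],
    [0.6,[0,0,0.3],0],
    [0.6,[0,0,0],0],
    [0.6,[0,0,0],0],
  ],
)

```text
time_s: 11.7
tool_pos: [0.5097, -0.0983, 0.2432]
eef_rot: [-0.0, 0.673, 0.739, 0.0]
contact_force: [-0.4, -0.2, 0.2]
gripper_width: 0.051
grip_force: 0.0
```

```bash

python3 -c "
from h import *
look('w6',(262,368,225,360),.013,False)"
```

```text
line (array([ 0.50664133, -0.03548723]), array([0.98944634, 0.14489995])) 3055
[(262, np.float64(237.5)), (279, np.float64(237.5)), (296, np.float64(237.5)), (313, np.float64(237.5)), (330, np.float64(237.5)), (347, np.float64(236.5)), (364, np.float64(236.5))] [(262, np.float64(281.5)), (279, np.float64(282.5)), (296, np.float64(282.5)), (313, np.float64(282.5)), (330, np.float64(282.5)), (347, np.float64(282.5)), (364, np.float64(282.5))]
dowel c [ 0.5121 -0.0873] off mm -52.1 along -2.1 ang -2.74
tcp c [ 0.5098 -0.0983] off mm -62.6 along -6.0 ang -2.98
```

View pics/w6.png

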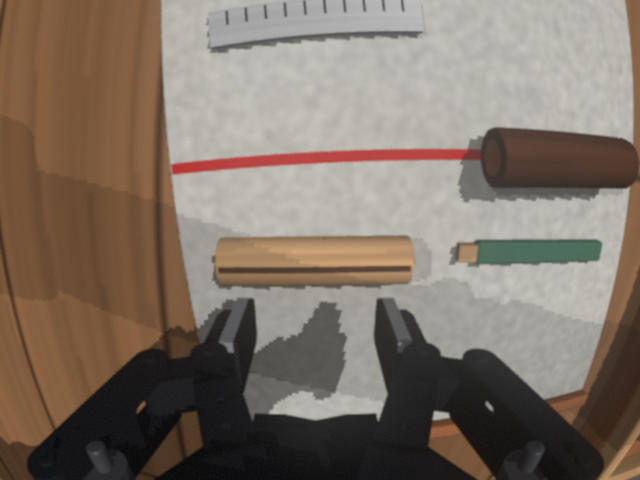

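The pale dowel is at (215–413, 236–287), the line above it at v≈155, and the dark dowel on the line at (482–637, 128–187). Now I descend on the pale dowel.

Emit:
carry_out(
  plan=[
    [0.6,[0.05,0,0.4],0],
    [0.6,[0,0,0.25],0],
    [0.6,[0,0,0.06],0],
    [0.6,[0,0,0.02],0],
    [0.6,[0,0,0],0],
  ],
)

```text
time_s: 12.25
tool_pos: [0.5088, -0.097, 0.2149]
eef_rot: [0.0, 0.674, 0.739, 0.0]
contact_force: [-0.2, -0.2, -0.4]
gripper_width: 0.0511
grip_force: 0.0
```

Emit:
carry_out(
  plan=[
    [0.6,[0,0,0.03],0],
    [0.6,[0,0,0.01],0],
    [0.6,[0,0,0],0],
  ],
)

```text
time_s: 12.55
tool_pos: [0.5088, -0.0974, 0.2139]
eef_rot: [0.001, 0.674, 0.739, 0.0]
contact_force: [-0.5, -0.1, 4.5]
gripper_width: 0.0513
grip_force: 2.4
```

Emit:
carry_out(
  plan=[
    [0.6,[0.08,0,0.01],0],
    [0.6,[0.1,0,0],-0.02],
    [0.6,[0.1,0,0],-0.03],
    [0.6,[0.1,0,0],-0.03],
    [0.6,[0.1,0,0],-0.03],
    [0.6,[0.1,0,0],-0.03],
    [0.6,[0.1,0,0],-0.03],
    [0.6,[0.1,0,0],0],
    [0.6,[0,0,0],0],
  ],
)

```text
time_s: 13.45
tool_pos: [0.5055, -0.0659, 0.214]
eef_rot: [0.0, 0.668, 0.744, 0.001]
contact_force: [-1.6, -0.3, 10.2]
gripper_width: 0.051
grip_force: 5.1
```

Emit:
carry_out(
  plan=[
    [0.6,[0,0,-0.25],0],
    [0.6,[0,0,-0.25],0],
    [0.6,[-0.5,0,0],0],
    [0.6,[0,0,0],0],
  ],
)

```text
time_s: 13.85
tool_pos: [0.5082, -0.0881, 0.2339]
eef_rot: [0.002, 0.669, 0.744, 0.0]
contact_force: [-0.9, -0.6, 0.8]
gripper_width: 0.0513
grip_force: 0.0
```

```bash

python3 -c "
from h import *
look('w7',(262,368,180,330),.013,False)"
```

```text
line (array([ 0.50633287, -0.03522887]), array([0.98944879, 0.14488289])) 3231
[(262, np.float64(179.5)), (279, np.float64(179.5)), (296, np.float64(179.5)), (313, np.float64(179.5)), (330, np.float64(179.5)), (347, np.float64(179.5)), (364, np.float64(179.5))] [(262, np.float64(278.5)), (279, np.float64(277.5)), (296, np.float64(278.5)), (313, np.float64(278.5)), (330, np.float64(278.5)), (347, np.float64(278.5)), (364, np.float64(278.5))]
dowel c [ 0.5069 -0.0586] off mm -23.2 along -2.8 ang -2.4
tcp c [ 0.5079 -0.0868] off mm -51.3 along -6.0 ang -2.21
```

```bash
cat >> h.py <<'E'
def pale(n,v0,v1,snap=True,u0=262,u1=368):
    import pickle
    if snap: s=manip.snapshot('wrist');pickle.dump(s,open(n+'.pkl','wb'));save(s,n+'.png')
    else: s=pickle.load(open(n+'.pkl','rb'))
    L,k=wline(s);px=s['pixels'].astype(int);m=(px[v0:v1,u0:u1,0]-px[v0:v1,u0:u1,2]>45)&(px[v0:v1,u0:u1,1]-px[v0:v1,u0:u1,2]>18)
    i=np.nonzero(m.mean(1)>.6)[0];a,b=v0+i[0],v0+i[-1];c=range(u0,u1,4)
    t=hedge(s,c,a-8,a+6);q=hedge(s,c,b-3,b+10);print(a,b,t[::13,1].round(1),q[::13,1].round(1))
    report('pale',*axis2(s,t,q,.013),L);st=manip.get_state();T=rot(st['eef_rot']);report('tcp',np.array(st['tool_pos'])[:2],T[:2,1],L)
E
python3 -c "
from h import *
pale('w6',200,330,False)
pale('w7',150,330,False)"
```

```text
238 282 [236.4 235.6 235.4] [288.3 286.6 286.9]
pale c [ 0.509  -0.0884] off mm -52.7 along -5.3 ang -2.35
tcp c [ 0.5079 -0.0868] off mm -51.0 along -6.2 ang -2.21
237 278 [230.4 230.3 235.7] [284.7 282.6 283.3]
pale c [ 0.5075 -0.073 ] off mm -37.5 along -4.4 ang -2.88
tcp c [ 0.5079 -0.0868] off mm -51.3 along -6.0 ang -2.21
```

Emit:
carry_out(
  plan=[
    [0.6,[0.12,0,0.1],0],
    [0.6,[0,0,0.25],0],
    [0.6,[0,0,0.14],0],
    [0.6,[0,0,0],0],
  ],
)

```text
time_s: 14.3
tool_pos: [0.507, -0.0814, 0.2137]
eef_rot: [-0.0, 0.667, 0.745, 0.0]
contact_force: [-2.5, -1.2, 15.8]
gripper_width: 0.0516
grip_force: 7.6
```

Emit:
carry_out(
  plan=[
    [0.6,[0.1,0,0],0],
    [0.6,[0.1,0,0],-0.03],
    [0.6,[0.1,0,0],-0.03],
    [0.6,[0.1,0,0],-0.03],
    [0.6,[0.1,0,0],-0.03],
    [0.6,[0.1,0,0],-0.03],
    [0.6,[0.1,0,0],-0.03],
    [0.6,[0.1,0,0],-0.03],
    [0.6,[0.1,0,0],0],
    [0.6,[0,0,0],0],
  ],
)

```text
time_s: 15.3
tool_pos: [0.5025, -0.0443, 0.2133]
eef_rot: [-0.001, 0.659, 0.752, 0.0]
contact_force: [-1.9, 1.6, 11.5]
gripper_width: 0.0512
grip_force: 6.2
```

Emit:
carry_out(
  plan=[
    [0.6,[0,0,-0.25],0],
    [0.6,[0,0,-0.25],0],
    [0.6,[-0.5,0,0],0],
    [0.6,[0,0,0],0],
    [0.6,[0,0,0],0],
  ],
)

```text
time_s: 15.8
tool_pos: [0.5054, -0.0652, 0.2332]
eef_rot: [-0.0, 0.66, 0.752, -0.0]
contact_force: [0.3, -1.0, -1.0]
gripper_width: 0.0511
grip_force: 0.0
```

```bash

python3 -c "
from h import *
pale('w8',150,330)"
```

```text
243 290 [240.5 240.2 240. ] [293.8 293.  292.7]
pale c [ 0.5042 -0.0546] off mm -18.6 along -4.4 ang -0.66
tcp c [ 0.5053 -0.0647] off mm -28.7 along -4.9 ang -0.86
```

View pics/w8.png

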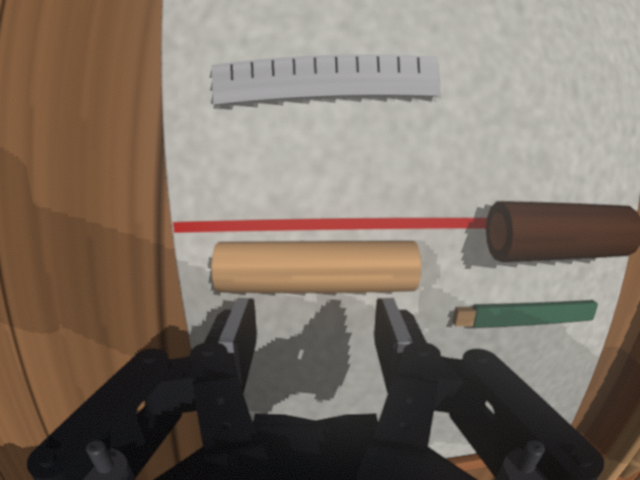

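The pale dowel is at (211–420, 240–293), parallel to the line at v≈224 and about 18.6 mm short.

Emit:
carry_out(
  plan=[
    [0.6,[0.04,0,0.1],0],
    [0.6,[0,0,0.25],0],
    [0.6,[0,0,0.13],0],
    [0.6,[0,0,0],0],
  ],
)

```text
time_s: 16.25
tool_pos: [0.5052, -0.0639, 0.2139]
eef_rot: [-0.0, 0.659, 0.752, -0.0]
contact_force: [-1.3, -0.2, 8.1]
gripper_width: 0.0509
grip_force: 3.8
```

Emit:
carry_out(
  plan=[
    [0.6,[0.1,0,0],-0.02],
    [0.6,[0.1,0,0],-0.02],
    [0.6,[0.1,0,0],-0.02],
    [0.6,[0.1,0,0],-0.02],
    [0.6,[0.1,0,0],-0.02],
    [0.6,[0.1,0,0],0],
    [0.6,[0.1,0,0],0],
    [0.6,[0,0,0],0],
  ],
)

```text
time_s: 17.05
tool_pos: [0.5012, -0.0354, 0.214]
eef_rot: [-0.0, 0.655, 0.755, 0.0]
contact_force: [-1.2, -0.2, 8.9]
gripper_width: 0.0512
grip_force: 4.4
```

Emit:
carry_out(
  plan=[
    [0.6,[0,0,-0.25],0],
    [0.6,[0,0,-0.25],0],
    [0.6,[-0.4,0,0],0],
    [0.6,[0,0,0],0],
    [0.6,[0,0,0],0],
  ],
)

```text
time_s: 17.55
tool_pos: [0.5037, -0.0517, 0.2341]
eef_rot: [-0.0, 0.656, 0.755, 0.0]
contact_force: [0.0, -0.0, 0.6]
gripper_width: 0.0509
grip_force: 0.0
```

```bash

python3 -c "
from h import *
pale('w9',150,330)"
```

```text
242 289 [239.5 239.5 239.4] [292.5 292.  291.2]
pale c [ 0.5024 -0.0409] off mm -4.8 along -13.4 ang -0.15
tcp c [ 0.5036 -0.0513] off mm -15.2 along -13.8 ang -0.24
```

Emit:
carry_out(
  plan=[
    [0.6,[0.14,0,0.1],0],
    [0.6,[0,0,0.25],0],
    [0.6,[0,0,0.13],0],
    [0.6,[0,0,0],0],
    [0.6,[0.05,0,0],0],
    [0.6,[0.06,0,0],0],
    [0.6,[0.06,0,0],0],
    [0.6,[0.05,0,0],0],
    [0.6,[0,0,0],0],
    [0.6,[0,0,0],0],
  ],
)

```text
time_s: 18.6
tool_pos: [0.5017, -0.0373, 0.2147]
eef_rot: [0.0, 0.655, 0.755, 0.0]
contact_force: [-1.0, -0.5, -0.4]
gripper_width: 0.0511
grip_force: 0.0
```

Emit:
carry_out(
  plan=[
    [0.6,[0,0,-0.25],0],
    [0.6,[0,0,-0.25],0],
    [0.6,[-0.25,0,0],0],
    [0.6,[0,0,0],0],
    [0.6,[0,0,0],0],
  ],
)

```text
time_s: 19.1
tool_pos: [0.5031, -0.0479, 0.2349]
eef_rot: [0.0, 0.656, 0.755, 0.0]
contact_force: [-0.3, 0.5, -1.0]
gripper_width: 0.0512
grip_force: 0.0
```

```bash

python3 -c "
from h import *
pale('w10',150,330)"
```

```text
245 291 [242.  241.6 241.6] [294.4 294.3 293. ]
pale c [ 0.5022 -0.0387] off mm -2.4 along -14.1 ang -0.11
tcp c [ 0.503  -0.0476] off mm -11.3 along -14.5 ang -0.2
```

Emit:
carry_out(
  plan=[
    [0.6,[0.17,0,0.1],0],
    [0.6,[0,0,0.25],0],
    [0.6,[0,0,0.17],0],
    [0.6,[0,0,0],0],
    [0.6,[0.05,0,0],0],
    [0.6,[0.06,0,0],0],
    [0.6,[0,0,0],0],
    [0.6,[0,0,0],0],
  ],
)

```text
time_s: 19.95
tool_pos: [0.5014, -0.0363, 0.214]
eef_rot: [-0.0, 0.655, 0.755, -0.0]
contact_force: [-2.2, 0.2, 10.1]
gripper_width: 0.0514
grip_force: 5.0
```

Emit:
carry_out(
  plan=[
    [0.6,[0,0,-0.25],0],
    [0.6,[0,0,-0.25],0],
    [0.6,[-0.25,0,0],0],
    [0.6,[0,0,0],0],
    [0.6,[0,0,0],0],
  ],
)

```text
time_s: 20.45
tool_pos: [0.5029, -0.0467, 0.2338]
eef_rot: [0.0, 0.656, 0.755, -0.0]
contact_force: [1.1, -0.1, 0.5]
gripper_width: 0.0517
grip_force: 0.0
```

```bash

python3 -c "
from h import *
pale('w11',150,330)"
```

```text
244 291 [241.2 241.  241. ] [293.9 293.8 293.5]
pale c [ 0.5018 -0.037 ] off mm -0.6 along -15.1 ang -0.36
tcp c [ 0.5028 -0.0464] off mm -10.0 along -15.5 ang -0.26
```

Emit:
carry_out(
  plan=[
    [0.6,[0,0,-0.6],0],
    [0.6,[-0.5,0.5,-0.8],0],
    [0.6,[-0.5,0.5,-0.8],0],
    [0.6,[-0.5,0.5,0],0],
    [0.6,[0,0,0],0],
    [0.6,[0,0,0],0],
  ],
)

```text
time_s: 21.1
tool_pos: [0.5705, -0.097, 0.3214]
eef_rot: [-0.001, 0.655, 0.755, -0.0]
contact_force: [-0.2, -0.4, -0.1]
gripper_width: 0.0512
grip_force: 0.0
```

```bash

python3 - <<'E'
from h import *
import pickle
s=manip.snapshot('wrist');pickle.dump(s,open('w12.pkl','wb'));save(s,'w12.png')
s=manip.snapshot('top');pickle.dump(s,open('t12.pkl','wb'));save(s,'t12.png')
a=cv2.imread('pics/w12.png');b=cv2.resize(cv2.imread('pics/t12.png')[140:285,222:398],None,fx=3,fy=3,interpolation=cv2.INTER_CUBIC)
c=np.zeros((600,800,3),np.uint8);c[:300,:400]=cv2.resize(a,(400,300));c[:300,400:]=b[40:340,60:460];
c[300:,:]=cv2.resize(a[70:370,100:500],(800,600))[150:450] ;cv2.imwrite('pics/m12.png',c)
E
```

```text
(no output)
```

View pics/m12.png

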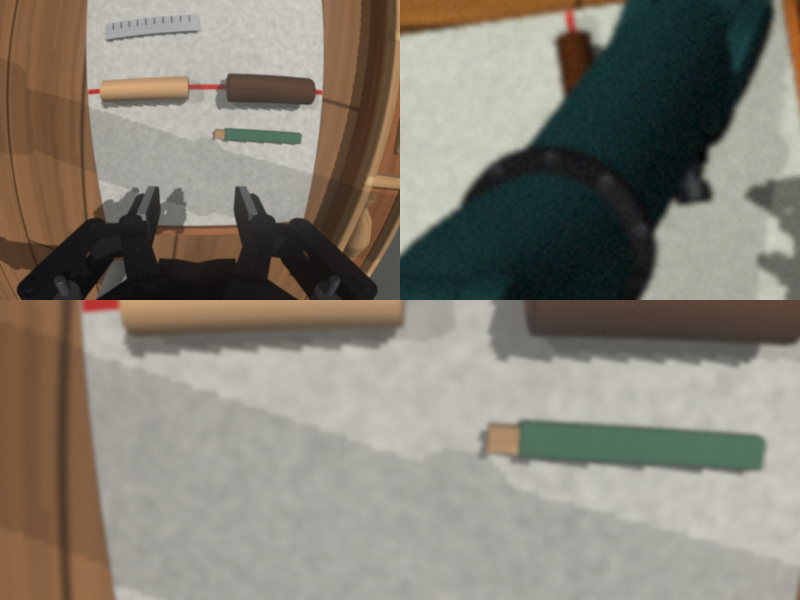

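Both dowels lie on the red line (in the wrist view, pale at (145,89), dark at (270,89)), and the ruler and pencil are untouched. One last numeric check from this near-vertical view.

```bash
python3 - <<'E'
from h import *
import pickle
s=pickle.load(open('w12.pkl','rb'));L,k=wline(s);print(L,k,s['xyz'])
def ed(cols,r0,r1):return hedge(s,cols,r0,r1)
px=s['pixels'].astype(int)
for n,(u0,u1),r in(('pale',(175,292),.013),('dark',(380,492),.016)):
    um=(u0+u1)//2;c=px[100:190,um];m=(c[:,0]-c[:,2]>(45 if n=='pale' else 14));i=np.nonzero(m)[0];a,b=100+i[0],100+i[-1]
    t=ed(range(u0,u1,4),a-9,a+7);q=ed(range(u0,u1,4),b-6,b+9);print(n,a,b,t[::9,1].round(1),q[::9,1].round(1));report(n,*axis2(s,t,q,r),L)
E
```

```text
(array([ 0.55300617, -0.0284278 ]), array([0.98945093, 0.14486834])) 523 [ 0.56046977 -0.02008866  0.29101761]
pale 125 155 [127.4 124.7 123.2 121.8] [162.  155.5 154.4 153.5]
pale c [ 0.5035 -0.0344] off mm 1.3 along -49.8 ang 0.39
dark 121 160 [117.5 119.2 121.3 124.5] [163.3 163.7 165.3 166.5]
dark c [ 0.6448 -0.0151] off mm -0.1 along 92.8 ang 0.36
```

```bash
python3 - <<'E'
from h import *
import pickle
s=pickle.load(open('w12.pkl','rb'));L,k=wline(s)
for u in (190,235,280): print(u,[tuple(x) for x in s['pixels'][150:172,u]])
t=hedge(s,range(175,292,4),116,133);q=hedge(s,range(175,292,4),158,172)
print(t[::6,1],q[::6,1]);report('pale',*axis2(s,t,q,.013),L)
E
```

```text
190 [(np.uint8(174), np.uint8(139), np.uint8(103)), (np.uint8(169), np.uint8(135), np.uint8(100)), (np.uint8(164), np.uint8(131), np.uint8(97)), (np.uint8(156), np.uint8(126), np.uint8(93)), (np.uint8(151), np.uint8(120), np.uint8(91)), (np.uint8(143), np.uint8(114), np.uint8(86)), (np.uint8(132), np.uint8(107), np.uint8(80)), (np.uint8(123), np.uint8(100), np.uint8(76)), (np.uint8(110), np.uint8(91), np.uint8(70)), (np.uint8(100), np.uint8(82), np.uint8(65)), (np.uint8(92), np.uint8(78), np.uint8(62)), (np.uint8(89), np.uint8(78), np.uint8(66)), (np.uint8(93), np.uint8(86), np.uint8(78)), (np.uint8(96), np.uint8(91), np.uint8(86)), (np.uint8(98), np.uint8(95), np.uint8(89)), (np.uint8(97), np.uint8(93), np.uint8(89)), (np.uint8(98), np.uint8(95), np.uint8(91)), (np.uint8(104), np.uint8(101), np.uint8(96)), (np.uint8(114), np.uint8(113), np.uint8(107)), (np.uint8(134), np.uint8(132), np.uint8(126)), (np.uint8(157), np.uint8(155), np.uint8(148)), (np.uint8(173), np.uint8(171), np.uint8(163))]
235 [(np.uint8(167), np.uint8(136), np.uint8(101)), (np.uint8(161), np.uint8(129), np.uint8(9
[... 1419 characters left out ...]
np.uint8(99), np.uint8(97), np.uint8(91)), (np.uint8(100), np.uint8(96), np.uint8(92)), (np.uint8(101), np.uint8(98), np.uint8(93)), (np.uint8(106), np.uint8(103), np.uint8(98)), (np.uint8(114), np.uint8(111), np.uint8(107)), (np.uint8(120), np.uint8(117), np.uint8(112)), (np.uint8(133), np.uint8(130), np.uint8(124)), (np.uint8(162), np.uint8(159), np.uint8(151)), (np.uint8(186), np.uint8(185), np.uint8(176)), (np.uint8(197), np.uint8(195), np.uint8(186)), (np.uint8(198), np.uint8(194), np.uint8(186))]
[127.428      125.70143885 124.33333333 123.22072072 122.34297521] [169.9        169.64705882 169.70125786 169.35207101 166.74886878]
pale c [ 0.504  -0.0392] off mm -3.5 along -50.0 ang -0.42
```

```bash
python3 - <<'E'
from h import *
import pickle
def hue_edge(s,cols,a,b,lo=13):  # R-B falling through half between wood and board, lower edge
    g=cv2.GaussianBlur(s['pixels'],(0,0),.7).astype(float);o=[]
    for u in cols:
        d=g[a:b,u,0]-g[a:b,u,2];h=16.;i=np.nonzero((d[:-1]>=h)&(d[1:]<h))[0]
        if len(i): i=i[-1];o.append((u,a+i+(d[i]-h)/(d[i]-d[i+1])))
    return np.array(o)
for f,c,t0,t1,b0,b1 in(('w12',range(175,292,4),116,133,150,170),('w11',range(262,368,4),234,250,284,300),('w10',range(262,368,4),234,250,284,300)):
    s=pickle.load(open(f+'.pkl','rb'));L,k=wline(s);t=hedge(s,c,t0,t1);q=hue_edge(s,c,b0,b1);print(t[::9,1].round(1),q[::9,1].round(1));report(f,*axis2(s,t,q,.013),L)
    # predicted silhouette half-angle check
    a=wray(s,t[len(t)//2:][:1]);b=wray(s,q[len(q)//2:][:1]);A=np.arccos((a*b).sum());m=a+b;m/=np.linalg.norm(m);z=(.031-s['xyz'][2])/m[0,2];print('diam from angle',2e3*z*np.sin(A/2))
E
```

```text
[127.4 124.7 123.2 121.8] [162.7 160.9 159.7 158.9]
w12 c [ 0.5037 -0.0362] off mm -0.5 along -49.9 ang -0.17
diam from angle 26.05902109732103
[241.2 241.1 241.1] [293.9 294.2 294.5]
w11 c [ 0.5018 -0.0369] off mm -0.5 along -15.1 ang -0.32
diam from angle 26.535099075238232
[242.  241.6 241.6] [293.6 293.8 293.8]
w10 c [ 0.5022 -0.0386] off mm -2.3 along -14.1 ang -0.13
diam from angle 26.144850763120505
```

```bash
python3 -c "
from rig import manip
print(manip.hand_in())"
```

```text
the job is handed in; nothing more can be done
None
```

I rolled the dark dowel and then the pale one onto the red line and handed the job in: by the last wrist images the dark is within about 0.2 mm of centre and the pale about 0.5 mm off, both parallel to the line within about 0.4°.

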